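Tip a model-board block into the clamping jig and lock it

ROBOT

A 6-joint arm with a two-finger parallel gripper is mounted at the origin on the work surface. World frame = base frame: x ahead of the robot, y to its left, z up, the work surface at z = 0. Lengths are in m, angles in degrees, forces in N, time in s.
With the tool pointing down it reaches from about 0.375 to 0.9 m from the base axis. Payload 3.1 kg.
Tool frame: the origin (TCP) lies midway between the tips of the shut fingers; the grasp point (between the pads) lies 19 mm behind it (bot.hold_point_z is the distance from the TCP to the grasp point, in m); z points along the fingers, y is the line along which they close (so a half turn about z gives the same grasp; the last joint's range is limited). The gripper opens to 87 mm and grips with 3 to 60 N. Pads are 19 mm wide; open, the fingers measure 117 mm over their backs; the gripper's body (75 mm by 190 mm) begins 51 mm behind the grasp point.
Start: joints at [-75.43, 30.224, 82.088, -0, 67.689, -10.227], TCP at [0.262, -0.567, 0.223] pointing down, gripper open.
Joint ranges: [-176.69, 176.69], [-43.24, 126.21], [12.49, 139.97], [-82, 262], [0, 151.66], [-163.58, 163.58]. Speed limits (degrees/s): [159.86, 159.86, 180, 180, 180, 180].

INTERFACE

Orientations are given as a 3x3 rotation matrix whose columns are the frame's x, y, z axes.
In Python, from rig import read_state, optics, order, bot gives the robot as it stands.
- The arm moves only by the tool drive_tool, never from a script. Its argument "steps" is a list of rows, each a list of 7 numbers: the finger opening in mm, from 0 to 87, then the shift along the tool's x, y, z normalised to -1 to 1, where 1 is 0.12 m, then the turn, a rotation vector about the tool's x, y, z normalised to -1 to 1, where 1 is 1.5 rad. In form: [[jaw, tx, ty, tz, ax, ay, az], ...]. A call has 1 to 8 rows; each row is the pose to reach, as a shift and turn from the pose commanded when the call began, along the tool's axes at that moment; what a row does not reach only later rows make up. A row lasts 1/10 s, in which the tool goes at most 50 mm and 8.59 degrees, less where a joint would pass 70% of its speed; a pose out of reach is approached as far as the arm can. A call with a number of a shift or a turn outside -1 to 1 is refused whole. A call with a gripper value outside its range is refused whole. The fingers move at their own pace and stop on an object; the grip force is fixed at half the most. Time passes only in rows, so rows that repeat a pose let the fingers close. It gives the time, the measured TCP pose, the force, the opening and the grip force at its end, in the units of the state.
- read_state(): the state, without advancing time (a new reading comes with each control period).
- optics.capture(name): name is "side" or "top"; returns a dict with "color" (400x640x3 uint8, blue, green, red), "range_z" (400x640 float32, m along the optical axis (not along the pixel's ray), 0 where there is no reading), "fx", "fy", "cx", "cy" (pixels), "rvec" (rotation vector, rad) and "tvec" (3), from world to camera coordinates, as OpenCV has them. Camera axes: x right, y down, z forward; pixel columns grow to the right and rows downward; lengths in m; the calibration is good to about 2 mm. A picture is of the moment at which its call begins.
- order.hand_in(): hands the job in; it is judged then, once.
The state is a dict: "time_s": time; "joint_positions": joint angles; "qvel": joint speeds; "tau": joint torques, N m; "position": TCP position; "tcp_rot": TCP orientation; "force": force on the tool from outside, world axes, zero at the start; "moment": the same for the moment, N m; "opening": opening from 0.0 (shut) to 1.0 (fully open); "grasp_force": force on a finger pad.
Only numpy, scipy, OpenCV 4.12 (cv2) and the standard library are available. Lean on these libraries where they do the work, as an engineer would, in place of code of your own. Each camera call takes 0.05 s, during which the arm holds its last target. There are 200 camera calls.

TASK

Tip the pink model-board block that stands on end beside the clamping jig over onto its side on the jig's plate, towards the aluminium fence, by pushing it high up with its foot against the low edge of the plate. Then push it along the plate until its end sits square and flush against the fence, and swing the toggle clamp's red handle all the way down so that it locks with the rubber pad pressing on the block. Reach in under the extraction pipe without bumping it, and do not disturb the bottle, cup, offcut and spring clamp around the jig.

Things in the scene. Friction and masses are not known exactly. Their poses are not given: they have to be found in the camera images.
- jig: Fixed jig: brown plywood plate 190 x 270 x 15 mm. Origin: on the bench at the foot of the plate's edge nearest the block, mid-lane; x along the plate to the fence (points to the robot's right), y to the clamp, z up. The plate covers x 0 to 190, y -75 to 195 mm; its edge at x=0, 15 mm high, is the low stop for the block's foot. Clamp's wooden riser: x 57 to 123, y 88 to 182, 83 mm high.
- fence_face (a point): Middle of the aluminium fence's face: jig x=158, y=0, 35 mm above the bench. The face is upright, square to jig x, 130 mm wide (y -65 to 65), its top 55 mm above the bench
- block: Loose pink model-board block 65 (x) x 90 (y, too wide to grip) x 140 mm (z), 0.45 to 0.72 kg. Origin: centre of its underside as it stands, z up its length. Starts upright on the bench, its far (+x) face 5 to 25 mm short of the plate's edge at x=0, turned up to 4 deg to the jig. Past a lean of about 25 deg it falls by itself and lands short of the fence; lying, its top is 80 mm above the bench.
- block_top (a point): Centre of the block's upper end, 140 mm from its origin. This end must meet the fence: 158 mm along jig x
- block_center (a point): Centre of the block; 47.5 mm above the bench when it lies on the plate
- clamp_handle (a joint): Angle (rad) of the clamp's red handle against its bar: 2.88 at the start (open, stays up by friction); 0 = handle level, past dead centre, locked against its stop
- clamp_bar (a joint): Angle (rad) of the clamp's steel bar: 1.75 at the start (raised, clear of the block's lane), 0 = level over the block. It is linked to the handle and comes down with it
- clamp_grip (a point): Middle of the red handle sleeve (100 mm long, 18 wide along jig x, 20 thick), 40 mm from its tip. It swings in the jig's y-z plane at x=90. Closing, it passes (jig y, z mm; slope of handle): (184,222; 65 deg, leaning out to +y), (199,219; 56), (209,216; 49), (217,211; 39), (218,206; 32), (215,198; 25), (211,183; 16), (211,150; 0, locked): outward, then down. Takes up to 20 N.
- clamp_pad: Rubber-tipped spindle, 20 mm dia, at the end of the clamp's bar; the origin lies on the bar, 38 mm from the rubber face. Locked, it presses at jig x=90, y=5 mm on the lying block with 5 to 10 N
- pipe: Fixed galvanised pipe. Origin: on the bench under its upright (60 mm dia, foot 110 mm square), on the clamp's side; axes as the jig's. It bends to -y: 44 mm pipe, axis 255 mm above the bench (underside 233), ending 240 mm to -y of the origin, above the standing block, 20 to 28 mm short of the plate's edge. A vertical gripper cannot push there: lean the tool about 40 deg, fingers forward.
- wash_bottle: Bystander: white bottle, 64 mm dia, 170 mm high, beyond the fence; origin under its centre
- mixing_cup: Bystander: light-blue open cup, 84 mm dia, 100 mm high, beyond the fence; origin under its centre
- offcut: Bystander: teal board offcut 90 x 110 x 45 mm, beyond the plate's far corner on the clamp's side; origin under its centre
- spring_clamp: Bystander: black spring clamp with orange tips lying on the bench, about 160 x 90 x 24 mm, short of the pipe's foot; origin under its pivot
Things that resemble listed ones, but are neither listed nor needed, are in the scene too. Leave any orange or purple look-alike of the block alone.

How it is judged:
By the outcome, as a careful person would: the job done as asked, in the order asked, and still so for the second after the job is handed in, with the robot touching nothing.
It also fails if it takes over 64 s, if anything falls off the work surface, if the arm or the gripper's body presses on something with over 40 N, if the wrist force passes 120 N, or if a joint passes its speed limit or range.

## Working session

There is one attempt and no reset: what is moved stays moved. The work goes in short steps, Python scripts to look and compute and a tool call to move; the robot and the scene stay as the last step left them, time stands still between calls to the robot, and variables do not carry over. Pictures are saved under pics/ and viewed, at most 10 in all, crops included, and the job is handed in when it is done.

Besides the shell and the picture viewer there is one more tool, called after "Call:" as name([rows], argument=value, ...), one row to a line, values as JSON. drive_tool: Moves the arm, as the interface text tells. Scaled input: -1 to 1 covers 0.12 m each way for a shift and 1.5 rad each way for a turn. Its arguments: {"type":"object","properties":{"steps":{"type":"array"}},"required":["steps"]}

```bash
mkdir -p pics; ls
cat > h.py <<'E'
import numpy as np, cv2, pickle
from rig import read_state, optics, order, bot
def cap(n):
    d=optics.capture(n); d['R']=cv2.Rodrigues(np.array(d['rvec'],float))[0]; d['t']=np.array(d['tvec'],float).ravel(); return d
def ray(d,u,v):
    r=d['R'].T@np.array([(u-d['cx'])/d['fx'],(v-d['cy'])/d['fy'],1.]); return -d['R'].T@d['t'],r
def onz(d,u,v,z):
    c,r=ray(d,u,v); return c+r*(z-c[2])/r[2]
def cloud(d):
    v,u=np.mgrid[:400,:640]; Z=d['range_z']
    P=np.stack([(u-d['cx'])/d['fx']*Z,(v-d['cy'])/d['fy']*Z,Z],-1)
    W=(P-d['t'])@d['R']; W[Z<=0]=np.nan; return W
def proj(d,p):
    q=d['R']@np.array(p,float)+d['t']; return d['fx']*q[0]/q[2]+d['cx'],d['fy']*q[1]/q[2]+d['cy']
E
python3 - <<'E'
from h import *
for n in('side','top'):
    d=cap(n); pickle.dump(d,open(n+'0.pkl','wb')); cv2.imwrite(f'pics/{n}0.png',d['color'])
    print(n,ray(d,320,200),d['fx'])
print(read_state())
E
```

```text
pics
side (array([-0.32379841,  0.32480959,  1.0624909 ]), array([ 0.66736194, -0.22322555, -0.71104505])) 447.84524087997636
top (array([0.35974307, 0.04667377, 1.55200081]), array([ 0.07883368,  0.00406208, -0.99701134])) 489.8863999735014
{'time_s': 0.1, 'joint_positions': array([-7.54292179e+01,  3.02737693e+01,  8.21472606e+01,  2.41495780e-04,
        6.76908163e+01, -1.02274285e+01]), 'qvel': array([ 0.00827103, -0.09748408, -0.08906569, -0.02245886,  0.03272274,
       -0.19514143]), 'tau': array([-1.14937488e-04, -4.40985775e+01, -1.77151018e+01,  6.34888373e-02,
        5.34013670e-02, -5.22785672e-05]), 'position': array([ 0.26200046, -0.56671858,  0.22167801]), 'tcp_rot': array([[ 9.07791336e-01,  4.19421808e-01, -4.87322803e-04],
       [ 4.19421945e-01, -9.07789436e-01,  1.89027979e-03],
       [ 3.50438073e-04, -1.92037349e-03, -9.99998095e-01]]), 'force': array([-0.74378675,  0.53413661, -0.10035835]), 'moment': array([-0.01897292,  0.03234098,  0.02995977]), 'grasp_force': 0.0, 'opening': 1.0002090798626566}
```

View pics/side0.png

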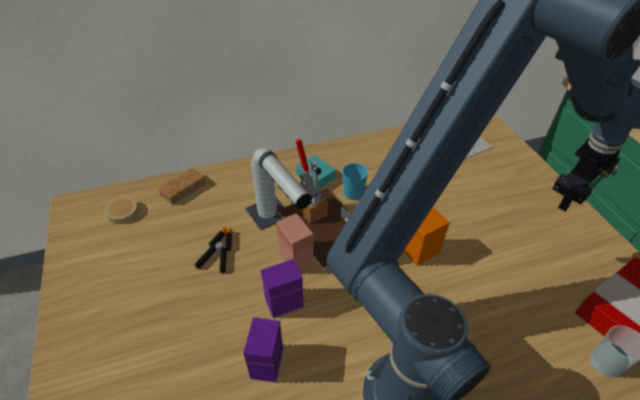

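View pics/top0.png

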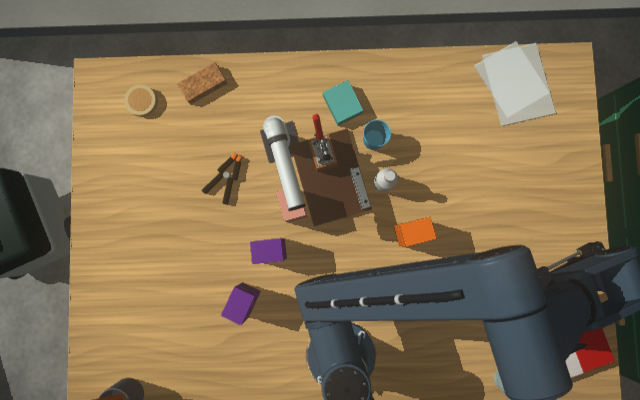

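The side view shows the pink block at about (296,240) under the pipe end (303,200), with the raised red handle at (302,155). The top view shows the plate around (330,180), the fence at (360,188), the block at (291,205) and the purple and orange decoys. Now I'll measure.

Run:
```python
from h import *
T=pickle.load(open('top0.pkl','rb'));S=pickle.load(open('side0.pkl','rb'))
for n,d in(('T',T),('S',S)):
    W=cloud(d); hsv=cv2.cvtColor(d['color'],cv2.COLOR_BGR2HSV); H,s,V=[hsv[...,i].astype(int) for i in range(3)]
    reg=(W[...,0]>.4)&(W[...,0]<.95)&(abs(W[...,1])<.35)
    def st(name,m):
        m=m&reg; k,l,stt,_=cv2.connectedComponentsWithStats(m.astype(np.uint8))
        if k<2: print(n,name,'none');return
        i=1+np.argmax(stt[1:,4]); p=W[l==i]; r=cv2.minAreaRect(p[:,:2].astype(np.float32)*1000)
        print(n,name,len(p),'px',stt[i,:4],'z',np.percentile(p[:,2],[2,50,98]).round(3),'rect',np.round(r[0],1),np.round(r[1],1),round(r[2],1)); return
    z=W[...,2]
    st('fence',(z>.047)&(z<.065)&(s<90)&(W[...,1]<-.0))
    st('plate',(z>.008)&(z<.024)&(s>60)&(V<130)&((H<20)))
    pink=((H<9)|(H>172))&(s>60)&(s<150)&(V>120)
    st('pink',pink); st('pinktop',pink&(z>.132)&(z<.15))
    st('riser',(z>.077)&(z<.09)&(s>60)&(H<25)&~pink)
    st('red',((H<6)|(H>174))&(s>170))
    st('pipe',(z>.24)&(z<.30)&(s<60))
    st('cup',(H>90)&(H<110)&(s>90)); st('teal',(H>80)&(H<92)&(s>90)); st('bottle',(z>.1)&(s<40)&(W[...,1]<-.05)&(W[...,0]<.75))
def crop(d,x,y,w,h,k,f): cv2.imwrite(f,cv2.resize(d['color'][y:y+h,x:x+w],None,fx=k,fy=k,interpolation=cv2.INTER_CUBIC))
a=cv2.resize(T['color'][100:240,240:420],None,fx=4,fy=4,interpolation=2); cv2.imwrite('pics/tc.png',a)
crop(S,230,120,170,150,4,'pics/sc.png')
```

```text
T fence 74 px [350 168  13  40] z [0.048 0.054 0.06 ] rect [514.  -60.2] [125.9   5.7] 14.6
T plate 3822 px [291 128  81  98] z [0.009 0.015 0.022] rect [554.3  17.5] [273.4 190.4] 14.6
T pink 325 px [277 191  29  30] z [0.128 0.139 0.145] rect [465.1 137.7] [87.3 62.7] 14.4
T pinktop 311 px [277 191  29  30] z [0.134 0.139 0.145] rect [465.2 138. ] [87.3 62.6] 15.0
T riser 193 px [308 134  29  35] z [0.078 0.083 0.089] rect [626.5  41.4] [92.9 66.2] 14.4
T red 70 px [313 115   8  24] z [0.18  0.244 0.262] rect [668.5  55.8] [49.1 14.4] 6.1
T pipe 1507 px [265 118  39  91] z [0.253 0.273 0.282] rect [568.6 147.2] [254.8  52. ] 14.0
T cup 370 px [363 122  28  26] z [-0.003  0.007  0.103] rect [ 668.9 -125.4] [69.9 80.8] 36.8
T teal 964 px [324  81  39  43] z [0.034 0.044 0.051] rect [788.5 -27.1] [106.6  89.2] 24.3
T bottle 324 px [376 169  21  20] z [0.103 0.121 0.173] rect [ 531.9 -144.9] [57.9 56.5] 86.8
S fence 29 px [341 207  10  10] z [0.048 0.055 0.059] rect [551.3 -51.9] [45.6  7. ] 11.3
S plate 1646 px [278 188  70  80] z [0.011 0.016 0.021] rect [554.2  14.9] [270.6 194.1] 14.9
S pink 854 px [276 214  36  47] z [0.029 0.139 0.143] rect [463.2 136.9] [90.9 66.8] 14.0
S pinktop 598 px [276 214  36  30] z [0.135 0.14  0.144] rect [463.2 136.9] [90.9 66.8] 14.0
S riser 78 px [307 195  21  15] z [0.078 0.082 0.087] rect [585.6  28. ] [30.4 69.2] 27.4
S red 147 px [296 140  12  31] z [0.178 0.22  0.259] rect [662.3  52.3] [49.5 13. ] 16.4
S pipe 1148 px [253 148  59  59] z [0.244 0.273 0.281] rect [557.4 144.1] [246.4  51.3] 14.3
S cup 704 px [342 164  26  35] z [0.01  0.067 0.1  ] rect [ 670.2 -125.1] [84.8 83.2] 4.0
S teal 380 px [307 156  29  32] z [0.008 0.044 0.22 ] rect [705.  -36.1] [ 89.8 277.6] 80.4
S bottle 2 px [351 163   2   1] z [0.101 0.101 0.101] rect [ 708.5 -128.7] [3.3 0. ] -105.3
```

View pics/tc.png

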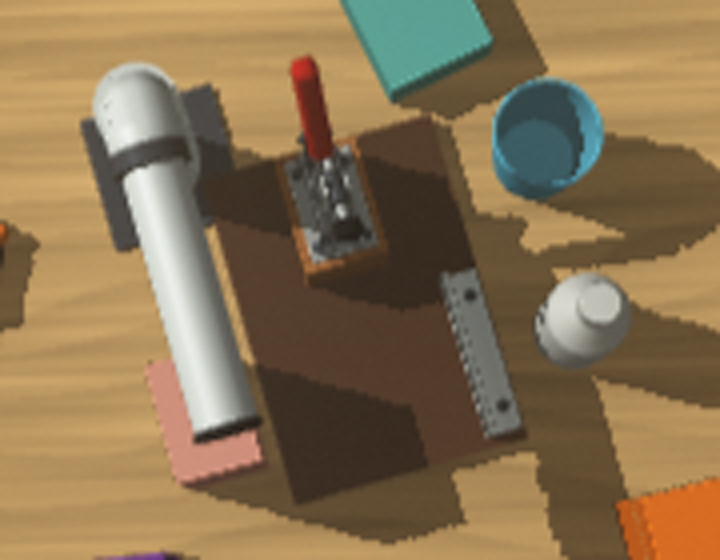

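View pics/sc.png

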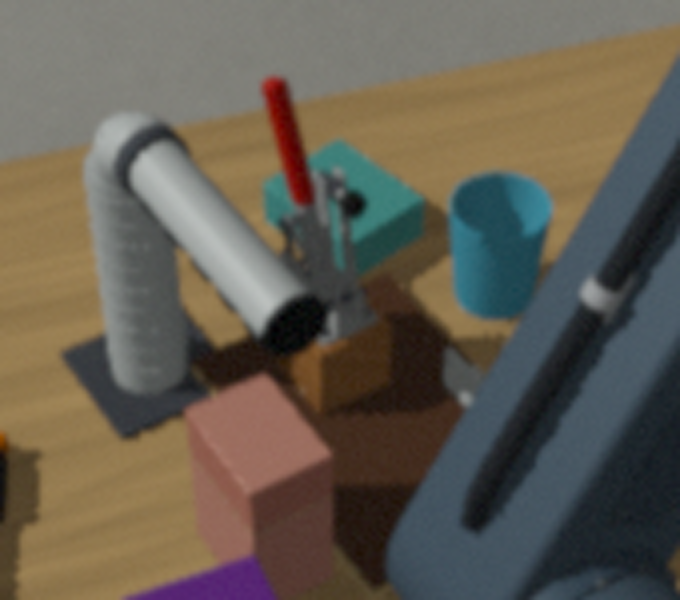

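The crops agree with the measurements: riser, fence and plate all fit one jig frame, with its axes 14.6° off the world axes. The block's near top edge is clear at side-crop (260,480). The handle leans outward, and the raised bar stands in front of it.

```bash
cat >> h.py <<'E'
a=np.radians(14.6); YJ=np.array([np.cos(a),np.sin(a),0]); XJ=np.array([np.sin(a),-np.cos(a),0]); O=np.array([.4723,.0944,0])
RJ=np.stack([XJ,YJ,[0,0,1]],1)
def toj(p): return (np.asarray(p)-O)@RJ
def tow(p): return O+RJ@np.asarray(p,float)
E
python3 - <<'E'
from h import *
print([x for x in dir(bot) if x[0]!='_'])
for n in('top','side'):
    d=pickle.load(open(n+'0.pkl','rb')); W=cloud(d); J=toj(W); hsv=cv2.cvtColor(d['color'],cv2.COLOR_BGR2HSV)
    H,s=hsv[...,0],hsv[...,1]
    m=(J[...,0]>60)
    def rng(nm,m):
        p=J[m]*1000; print(n,nm,len(p),*[np.percentile(p[:,i],[1,50,99]).round(0) for i in range(3)])
    box=(J[...,0]>.055)&(J[...,0]<.125)&(J[...,2]>.1)&(J[...,1]>.05)&(J[...,1]<.26)
    red=((H<6)|(H>174))&(s>170)
    rng('red',box&red); rng('metal',box&~red)
    p=J[box&~red]*1000
    for y in range(70,200,15):
        q=p[(p[:,1]>=y)&(p[:,1]<y+15)]
        if len(q)>2: print('  y',y,'z',q[:,2].min().round(),q[:,2].max().round(),'x',q[:,0].min().round(),q[:,0].max().round())
    q=J[box&red]*1000
    if len(q): print(np.polyfit(q[:,2],q[:,1],1), np.polyfit(q[:,2],q[:,0],1))
    pur=(H>125)&(H<150)&(s>90)&(W[...,1]>-.1)&(W[...,0]>.2)
    k,l,st,_=cv2.connectedComponentsWithStats(pur.astype(np.uint8))
    for i in range(1,k):
        if st[i,4]>100:
            w=W[l==i]; t=w[w[:,2]>np.nanmax(w[:,2])-.015]; print('purple',np.nanmax(w[:,2]),t.min(0).round(3),t.max(0).round(3))
    pm=(J[...,2]>.2)&(J[...,0]<.03)&(J[...,0]>-.08)&(J[...,1]<.27)&(J[...,1]>-.1)&(s<60); rng('pipe',pm)
    ed=(H>100)
E
```

```text
['PlanningError', 'hold_point_z']
top red 70 [82. 86. 96.] [155. 188. 204.] [178. 244. 262.]
top metal 322 [ 76.  88. 104.] [ 87. 135. 207.] [103. 212. 253.]
  y 85 z 102.0 231.0 x 78.0 104.0
  y 100 z 109.0 222.0 x 74.0 104.0
  y 115 z 101.0 225.0 x 76.0 104.0
  y 130 z 106.0 221.0 x 76.0 97.0
  y 145 z 110.0 212.0 x 76.0 103.0
  y 160 z 102.0 224.0 x 73.0 107.0
  y 175 z 118.0 254.0 x 76.0 99.0
  y 190 z 233.0 258.0 x 81.0 99.0
[ 0.51804453 62.46101947] [5.37704879e-02 7.41236991e+01]
purple 0.14692383515272445 [0.296 0.164 0.132] [0.363 0.257 0.147]
purple 0.14852882330851816 [0.2   0.251 0.134] [0.23  0.319 0.149]
top pipe 1587 [-52. -26.  -0.] [-18. 111. 240.] [218. 272. 282.]
side red 147 [82. 87. 95.] [150. 173. 195.] [176. 220. 260.]
side metal 546 [ 77.  87. 105.] [ 84. 121. 198.] [102. 153. 257.]
  y 70 z 210.0 225.0 x 85.0 97.0
  y 85 z 100.0 228.0 x 75.0 106.0
  y 100 z 103.0 224.0 x 77.0 106.0
  y 115 z 102.0 226.0 x 77.0 101.0
  y 130 z 110.0 219.0 x 77.0 96.0
  y 145 z 110.0 202.0 x 76.0 100.0
  y 160 z 101.0 229.0 x 77.0 100.0
  y 175 z 123.0 256.0 x 79.0 101.0
  y 190 z 240.0 260.0 x 82.0 98.0
[ 0.45492511 73.24820169] [-5.11839937e-03  8.89297738e+01]
purple 0.1456996576622826 [0.292 0.164 0.131] [0.362 0.256 0.146]
purple 0.14392892893479978 [0.2   0.249 0.134] [0.225 0.315 0.144]
side pipe 1280 [-53. -37.  -6.] [-26.  90. 218.] [205. 271. 281.]
```

```bash
cat >> h.py <<'E'
from scipy.spatial.transform import Rotation as Ro, Slerp
def tool(th,yaw=0):
    "lean th deg towards jig +x, tool y along jig y turned by yaw"
    t=np.radians(th); z=np.sin(t)*XJ-np.cos(t)*np.array([0,0,1]); R=np.stack([np.cross(YJ,z),YJ,z],1)
    return Ro.from_euler('z',yaw,degrees=True).as_matrix()@R
def plan(wps,p=None,R=None):
    s=read_state(); p=s['position'] if p is None else p; R=s['tcp_rot'] if R is None else R
    for q,Q in wps:
        rv=Ro.from_matrix(R.T@Q).as_rotvec(); dist=R.T@(q-p); k=int(np.ceil(max(1,np.abs(dist).max()/.119, np.abs(rv).max()/1.45, np.linalg.norm(q-p)/.17)))
        sl=Slerp([0,1],Ro.from_matrix(np.stack([R,Q]))); p0=p
        for i in range(1,k+1):
            pn=p0+(q-p0)*i/k; Rn=sl(i/k).as_matrix(); d=R.T@(pn-p)/.12; r=Ro.from_matrix(R.T@Rn).as_rotvec()/1.5
            print(np.round(d,3),np.round(r,3),'rows',max(np.linalg.norm(pn-p)/.05,np.linalg.norm(r)*1.5/np.radians(8.59)).round(1), 'jig',(toj(pn)*1000).round()); p,R=pn,Rn
E
python3 - <<'E'
from h import *
s=read_state();p=s['position'];R=s['tcp_rot']
up=p+[0.03,.03,.19]
plan([(up,R),(tow([-.17,.052,.40]),tool(0)),(tow([-.17,.052,.34]),tool(45)),(tow([-.12,.052,.121]),tool(45))])
E
```

```text
[ 0.166 -0.063 -0.791] [ 0. -0. -0.] rows 1.9 jig [ 576. -352.  317.]
[ 0.166 -0.063 -0.791] [0. 0. 0.] rows 1.9 jig [ 565. -334.  412.]
[ 0.708 -0.91   0.018] [-0.    -0.    -0.155] rows 2.8 jig [ 443. -269.  410.]
[ 0.898 -0.723  0.018] [-0.    -0.    -0.155] rows 2.8 jig [ 320. -205.  408.]
[ 1.041 -0.497  0.017] [-0.    -0.    -0.155] rows 2.8 jig [ 198. -141.  406.]
[ 1.127 -0.244  0.017] [-0.    -0.    -0.155] rows 2.8 jig [ 75. -77. 404.]
[1.153 0.022 0.017] [-0.    -0.    -0.155] rows 2.8 jig [-47. -12. 402.]
[1.117 0.286 0.016] [-0.    -0.    -0.155] rows 2.8 jig [-170.   52.  400.]
[ 0.  -0.   0.5] [ 0.    -0.524  0.   ] rows 5.2 jig [-170.   52.  340.]
[0.498 0.    0.793] [ 0. -0.  0.] rows 2.2 jig [-145.   52.  230.]
[ 0.498 -0.     0.793] [-0.  0. -0.] rows 2.2 jig [-120.   52.  121.]
```

Call:
drive_tool([
  [87, 0.17, -0.06, -0.8, 0, 0, 0],
  [87, 0.17, -0.06, -0.8, 0, 0, 0],
  [87, 0.33, -0.13, -1, 0, 0, 0],
  [87, 0.33, -0.13, -1, 0, 0, 0],
])

```text
time_s: 0.5
position: [0.2937, -0.5369, 0.3472]
tcp_rot: [[0.907, 0.422, 0.004], [0.422, -0.907, -0.007], [0.0, 0.008, -1.0]]
force: [0.5, 0.1, -0.2]
opening: 1.0
grasp_force: 0.0
```

Call:
drive_tool([
  [87, 0.71, -0.91, -0.5, 0, 0, -0.155],
  [87, 0.71, -0.91, -0.5, 0, 0, -0.155],
  [87, 0.71, -0.91, -0.5, 0, 0, -0.155],
  [87, 0.71, -0.91, -0.5, 0, 0, -0.155],
])

```text
time_s: 0.9
position: [0.3239, -0.3975, 0.404]
tcp_rot: [[0.784, 0.621, 0.001], [0.621, -0.784, 0.0], [0.001, 0.001, -1.0]]
force: [-0.8, -1.4, -0.6]
opening: 1.004
grasp_force: 0.0
```

Call:
drive_tool([
  [87, 0.9, -0.72, 0, 0, 0, -0.155],
  [87, 0.9, -0.72, 0, 0, 0, -0.155],
  [87, 0.9, -0.72, 0, 0, 0, -0.155],
  [87, 0.9, -0.72, 0, 0, 0, -0.155],
])

```text
time_s: 1.3
position: [0.3543, -0.2631, 0.401]
tcp_rot: [[0.62, 0.785, -0.002], [0.785, -0.62, 0.004], [0.002, -0.004, -1.0]]
force: [-0.5, -0.5, 0.2]
opening: 0.996
grasp_force: 0.0
```

Call:
drive_tool([
  [87, 1, -0.5, 0, 0, 0, -0.155],
  [87, 1, -0.5, 0, 0, 0, -0.155],
  [87, 1, -0.5, 0, 0, 0, -0.155],
  [87, 1, -0.5, 0, 0, 0, -0.155],
])

```text
time_s: 1.7
position: [0.3824, -0.1335, 0.4013]
tcp_rot: [[0.423, 0.906, -0.002], [0.906, -0.423, 0.002], [0.001, -0.003, -1.0]]
force: [-1.1, -0.4, -0.1]
opening: 1.002
grasp_force: 0.0
```

Call:
drive_tool([
  [87, 1, -0.24, 0, 0, 0, -0.155],
  [87, 1, -0.24, 0, 0, 0, -0.155],
  [87, 1, -0.24, 0, 0, 0, -0.155],
  [87, 1, -0.24, 0, 0, 0, -0.155],
])

```text
time_s: 2.1
position: [0.4083, -0.0145, 0.4015]
tcp_rot: [[0.204, 0.979, -0.001], [0.979, -0.204, 0.0], [-0.0, -0.001, -1.0]]
force: [-0.4, -0.9, 0.6]
opening: 1.0
grasp_force: 0.0
```

Call:
drive_tool([
  [87, 1, 0, 0, 0, 0, -0.155],
  [87, 1, 0, 0, 0, 0, -0.155],
  [87, 1, 0, 0, 0, 0, -0.155],
  [87, 1, 0, 0, 0, 0, -0.155],
])

```text
time_s: 2.5
position: [0.4338, 0.1022, 0.4015]
tcp_rot: [[-0.026, 1.0, -0.001], [1.0, 0.026, -0.001], [-0.001, -0.001, -1.0]]
force: [-0.6, 0.3, -0.1]
opening: 1.0
grasp_force: 0.0
```

Run:
```python
from h import *
s=read_state(); print(s['time_s'],toj(s['position'])*1000,s['joint_positions'].round(1))
plan([(tow([-.17,.052,.40]),tool(0)),(tow([-.17,.052,.34]),tool(45)),(tow([-.12,.052,.121]),tool(45))])
```

```text
2.5 [-17.23242081 -35.32337009 401.53224535] [-1.1  5.2 90.5 -0.1 84.3 -2.6]
[0.702 0.21  0.006] [-0.     0.    -0.076] rows 1.8 jig [-94.   8. 401.]
[0.674 0.289 0.006] [-0.     0.    -0.076] rows 1.8 jig [-170.   52.  400.]
[ 0.  -0.   0.5] [-0.    -0.524 -0.   ] rows 5.2 jig [-170.   52.  340.]
[0.498 0.    0.793] [0. 0. 0.] rows 2.2 jig [-145.   52.  230.]
[ 0.498 -0.     0.793] [ 0.  0. -0.] rows 2.2 jig [-120.   52.  121.]
```

Call:
drive_tool([
  [87, 0.7, 0.21, 0, 0, 0, -0.076],
  [87, 0.7, 0.21, 0, 0, 0, -0.076],
  [87, 0.7, 0.21, 0, 0, 0, -0.076],
])

```text
time_s: 2.8
position: [0.4577, 0.1873, 0.4016]
tcp_rot: [[-0.139, 0.99, -0.0], [0.99, 0.139, -0.0], [-0.0, -0.0, -1.0]]
force: [-0.5, -0.4, -0.4]
opening: 1.003
grasp_force: 0.0
```

Call:
drive_tool([
  [87, 0.67, 0.29, 0, 0, 0, -0.076],
  [87, 0.67, 0.29, 0, 0, 0, -0.076],
  [87, 0.67, 0.29, 0, 0, 0, -0.076],
])

```text
time_s: 3.1
position: [0.4812, 0.2717, 0.4013]
tcp_rot: [[-0.251, 0.968, -0.0], [0.968, 0.251, -0.0], [-0.0, -0.0, -1.0]]
force: [-0.1, 0.2, 0.2]
opening: 1.0
grasp_force: 0.0
```

Call:
drive_tool([
  [87, 0, 0, 0.5, 0, -0.524, 0],
  [87, 0, 0, 0.5, 0, -0.524, 0],
  [87, 0, 0, 0.5, 0, -0.524, 0],
  [87, 0, 0, 0.5, 0, -0.524, 0],
  [87, 0, 0, 0.5, 0, -0.524, 0],
  [87, 0, 0, 0.5, 0, -0.524, 0],
  [87, 0, 0, 0.5, 0, -0.524, 0],
  [87, 0, 0, 0.5, 0, -0.524, 0],
])

```text
time_s: 3.9
position: [0.4799, 0.2697, 0.3431]
tcp_rot: [[-0.175, 0.969, 0.175], [0.686, 0.248, -0.685], [-0.707, 0.0, -0.708]]
force: [0.7, -0.1, 0.8]
opening: 0.998
grasp_force: 0.0
```

Run:
```python
from h import *
s=read_state(); print(s['time_s'],toj(s['position'])*1000,s['joint_positions'].round(1)); print(RJ.T@s['tcp_rot'])
plan([(tow([-.145,.052,.23]),tool(45)),(tow([-.12,.052,.121]),tool(45))])
d=cap('side'); cv2.imwrite('pics/s1.png',d['color'][60:320,100:460].repeat(2,0).repeat(2,1))
```

```text
3.9 [-167.73292906   51.55392787  343.09659939] [ 38.3  29.7  77.6 -40.3  93.7  29.1]
[[-7.07504283e-01  4.68092454e-03  7.06693553e-01]
 [ 3.43126367e-03  9.99989030e-01 -3.18842507e-03]
 [-7.06700726e-01  1.69027519e-04 -7.07512583e-01]]
[0.532 0.004 0.801] [-0.002 -0.    -0.002] rows 2.3 jig [-145.   52.  230.]
[ 0.495 -0.     0.79 ] [ 0.  0. -0.] rows 2.2 jig [-120.   52.  121.]
```

View pics/s1.png

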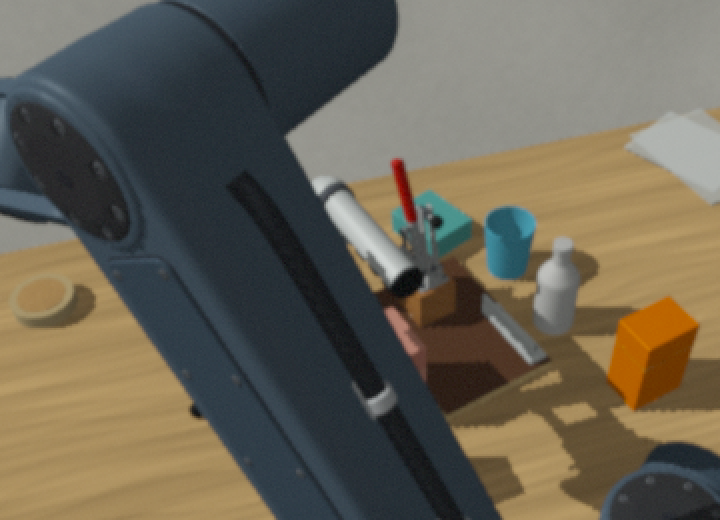

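Nothing was touched. The forearm now hides the block from the side camera, and the pipe, clamp and bystanders are still in place. I'll descend behind the block next.

Call:
drive_tool([
  [87, 0.53, 0, 0.8, 0, 0, 0],
  [87, 0.53, 0, 0.8, 0, 0, 0],
  [87, 0.53, 0, 0.8, 0, 0, 0],
  [87, 0.53, 0, 0.8, 0, 0, 0],
])

```text
time_s: 4.35
position: [0.4846, 0.2473, 0.2291]
tcp_rot: [[-0.177, 0.969, 0.173], [0.683, 0.248, -0.687], [-0.709, -0.004, -0.706]]
force: [0.7, 0.5, 0.7]
opening: 0.998
grasp_force: 0.0
```

Call:
drive_tool([
  [87, 0.5, 0, 0.79, 0, 0, 0],
  [87, 0.5, 0, 0.79, 0, 0, 0],
  [87, 0.5, 0, 0.79, 0, 0, 0],
  [87, 0.5, 0, 0.79, 0, 0, 0],
])

```text
time_s: 4.75
position: [0.4916, 0.2251, 0.121]
tcp_rot: [[-0.176, 0.968, 0.176], [0.683, 0.249, -0.686], [-0.708, -0.0, -0.706]]
force: [-0.7, -0.9, 0.3]
opening: 0.997
grasp_force: 0.0
```

Run:
```python
from h import *
s=read_state(); print(s['time_s'],toj(s['position'])*1000,s['joint_positions'].round(1),s['force']); print(RJ.T@s['tcp_rot'])
plan([(tow([-.08,.052,.121]),tool(45)),(tow([.0,.052,.121]),tool(45))])
d=cap('top'); cv2.imwrite('pics/t1.png',cv2.resize(d['color'][100:260,200:420],None,fx=3,fy=3))
```

```text
4.75 [-121.5897768    51.65061448  120.95053994] [ 34.4  44.4  90.7 -44.8  70.8  45.4] [-0.66315361 -0.90428719  0.27739258]
[[-7.05789466e-01  2.81398609e-03  7.08416058e-01]
 [ 1.74199547e-03  9.99995981e-01 -2.23666970e-03]
 [-7.08419505e-01 -3.44560350e-04 -7.05791532e-01]]
[-0.245  0.004  0.245] [-0.001  0.001 -0.001] rows 0.8 jig [-80.  52. 121.]
[-0.471 -0.     0.471] [-0. -0.  0.] rows 1.6 jig [  0.  52. 121.]
```

View pics/t1.png

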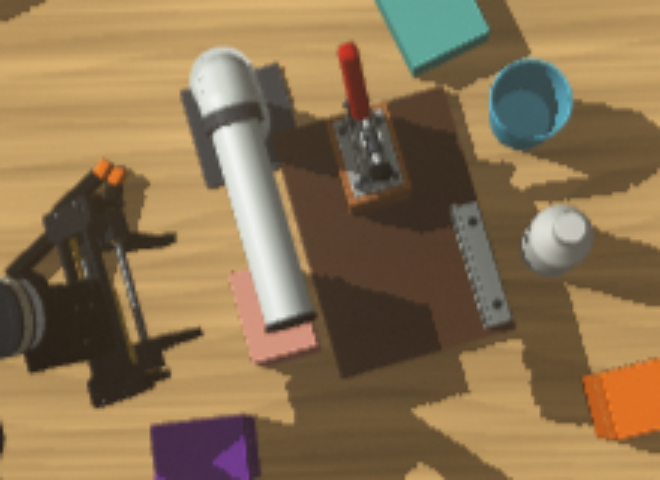

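Tool is behind the block and clear. The fingers are at crop (180,240)–(200,335) and the purple block is free. The foot is still about 11 mm short of the plate, so I'll slide the block to the edge with a low push before tipping.

Call:
drive_tool([
  [87, 0.25, 0, 0.25, 0, 0, 0],
  [87, 0.51, 0, 0.51, 0, 0, 0],
  [87, 0.51, 0, 0.51, 0, 0, 0],
  [87, 0.35, 0, 0.67, 0, 0, 0],
  [87, 0.28, 0, 0.74, 0, 0, 0],
  [87, 0.28, 0, 0.74, 0, 0, 0],
])

```text
time_s: 5.4
position: [0.5024, 0.1872, 0.037]
tcp_rot: [[-0.172, 0.969, 0.179], [0.686, 0.248, -0.684], [-0.707, 0.005, -0.707]]
force: [0.2, 0.3, 0.0]
opening: 0.999
grasp_force: 0.0
```

Call:
drive_tool([
  [87, -0.01, 0, 0.01, 0, 0, 0],
  [87, -0.02, 0, 0.02, 0, 0, 0],
  [87, -0.03, 0, 0.03, 0, 0, 0],
  [87, -0.04, 0, 0.04, 0, 0, 0],
  [87, -0.05, 0, 0.05, 0, 0, 0],
])

```text
time_s: 5.9
position: [0.5029, 0.1798, 0.0338]
tcp_rot: [[-0.177, 0.968, 0.178], [0.685, 0.251, -0.684], [-0.707, 0.001, -0.707]]
force: [-1.0, 3.2, 1.1]
opening: 1.004
grasp_force: 1.8
```

```bash
cat >> h.py <<'E'
def pink(d):
    W=cloud(d); hsv=cv2.cvtColor(d['color'],cv2.COLOR_BGR2HSV); H,s,V=[hsv[...,i].astype(int) for i in range(3)]
    m=((H<9)|(H>172))&(s>50)&(s<160)&(V>60)&(W[...,0]>.38)&(W[...,0]<.7)&(abs(W[...,1])<.25)
    k,l,st,_=cv2.connectedComponentsWithStats(m.astype(np.uint8)); i=1+np.argmax(st[1:,4]); p=toj(W[l==i])*1000
    zt=np.percentile(p[:,2],90); t=p[abs(p[:,2]-zt)<8]; r=cv2.minAreaRect(t[:,:2].astype(np.float32))
    print('pink n',len(p),'ztop',zt.round(1),'x',np.percentile(t[:,0],[1,99]).round(1),'y',np.percentile(t[:,1],[1,99]).round(1),'rect',np.round(r[0],1),np.round(r[1],1),round(r[2],1))
def stat():
    s=read_state(); print(s['time_s'],'tcp jig',(toj(s['position'])*1000).round(1),'F jig',(RJ.T@s['force']).round(1))
E
python3 - <<'E'
from h import *
stat(); pink(cap('top')); pink(pickle.load(open('top0.pkl','rb')))
E
```

```text
5.9 tcp jig [-75.   51.1  33.8] F jig [-3.4 -0.2  1.1]
pink n 320 ztop 143.0 x [-69.   -6.3] y [-39.9  46.4] rect [-37.8   4.3] [63.8 88.9] 0.7
pink n 335 ztop 143.4 x [-74.5 -12.8] y [-39.2  44.9] rect [-43.1   3. ] [85.5 63. ] 89.0
```

Call:
drive_tool([
  [87, -0.01, 0, 0.01, 0, 0, 0],
  [87, -0.02, 0, 0.02, 0, 0, 0],
  [87, -0.03, 0, 0.03, 0, 0, 0],
  [87, -0.03, 0, 0.03, 0, 0, 0],
])

```text
time_s: 6.35
position: [0.5048, 0.1749, 0.0334]
tcp_rot: [[-0.176, 0.968, 0.178], [0.686, 0.25, -0.684], [-0.706, 0.002, -0.708]]
force: [-1.1, 5.5, 1.9]
opening: 0.999
grasp_force: 2.5
```

Run:
```python
from h import *
stat(); pink(cap('top'))
```

```text
6.35 tcp jig [-69.7  51.7  33.4] F jig [-5.6  0.3  1.9]
pink n 330 ztop 144.3 x [-63.7  -0.8] y [-39.3  46.1] rect [-32.5   4. ] [87.3 64.1] 89.7
```

Call:
drive_tool([
  [87, -0.006, 0, 0.006, 0, 0, 0],
  [87, -0.012, 0, 0.012, 0, 0, 0],
  [87, -0.012, 0, 0.012, 0, 0, 0],
])

```text
time_s: 6.7
position: [0.505, 0.1744, 0.0334]
tcp_rot: [[-0.175, 0.968, 0.178], [0.688, 0.249, -0.682], [-0.704, 0.003, -0.71]]
force: [-2.7, 10.1, 4.2]
opening: 1.0
grasp_force: 5.8
```

The foot is against the edge: force rose to about 11 N and motion stopped. Next: back off, rise, and push high.

Call:
drive_tool([
  [87, 0.1, 0, -0.1, 0, 0, 0],
  [87, -0.2, 0, -0.4, 0, 0, 0],
  [87, -0.43, 0, -0.63, 0, 0, 0],
  [87, -0.43, 0, -0.63, 0, 0, 0],
  [87, -0.43, 0, -0.63, 0, 0, 0],
])

```text
time_s: 7.2
position: [0.5003, 0.189, 0.1242]
tcp_rot: [[-0.176, 0.968, 0.177], [0.685, 0.25, -0.685], [-0.707, 0.001, -0.707]]
force: [1.1, -0.3, 0.1]
opening: 1.003
grasp_force: 0.0
```

Run:
```python
from h import *
stat(); plan([(tow([-.072,.052,.121]),tool(45))])
```

```text
7.2 tcp jig [-84.5  50.9 124.2] F jig [0.6 1.  0.1]
[-0.055  0.009  0.092] [-0.001  0.    -0.001] rows 0.3 jig [-72.  52. 121.]
```

Call:
drive_tool([
  [87, -0.06, 0, 0.08, 0, 0, 0],
  [87, -0.1, 0, 0.12, 0, 0, 0],
  [87, -0.13, 0, 0.15, 0, 0, 0],
  [87, -0.17, 0, 0.19, 0, 0, 0],
  [87, -0.2, 0, 0.22, 0, 0, 0],
  [87, -0.24, 0, 0.26, 0, 0, 0],
  [87, -0.27, 0, 0.29, 0, 0, 0],
  [87, -0.3, 0, 0.32, 0, 0, 0],
])

```text
time_s: 8.0
position: [0.5136, 0.1373, 0.1221]
tcp_rot: [[-0.177, 0.968, 0.177], [0.684, 0.25, -0.685], [-0.708, -0.0, -0.707]]
force: [0.7, 0.5, 1.4]
opening: 0.999
grasp_force: 0.5
```

Run:
```python
from h import *
stat(); d=cap('top'); pink(d); stat()
```

```text
8.0 tcp jig [-31.1  50.8 122.1] F jig [-0.3  0.8  1.4]
pink n 667 ztop 149.3 x [-19.5  26.6] y [-39.6  46.9] rect [9.9 1.6] [92.7 49.1] 78.0
8.05 tcp jig [-30.4  50.6 122.1] F jig [ 1.1  0.2 -0.2]
```

Call:
drive_tool([
  [87, -0.03, 0, 0.03, 0, 0, 0],
  [87, -0.06, 0, 0.06, 0, 0, 0],
  [87, -0.09, 0, 0.09, 0, 0, 0],
  [87, -0.12, 0, 0.12, 0, 0, 0],
  [87, -0.12, 0, 0.12, 0, 0, 0],
  [87, -0.12, 0, 0.12, 0, 0, 0],
  [87, -0.12, 0, 0.12, 0, 0, 0],
])

```text
time_s: 8.75
position: [0.5186, 0.1182, 0.122]
tcp_rot: [[-0.177, 0.968, 0.177], [0.684, 0.25, -0.685], [-0.707, 0.0, -0.707]]
force: [-1.0, -0.2, -0.2]
opening: 1.0
grasp_force: 0.0
```

Run:
```python
from h import *
stat(); d=cap('top'); pink(d); stat(); cv2.imwrite('pics/t2.png',cv2.resize(d['color'][100:260,200:420],None,fx=3,fy=3))
```

```text
8.75 tcp jig [-11.4  50.8 122. ] F jig [-0.1 -1.  -0.2]
pink n 661 ztop 84.5 x [-36.2  51.2] y [-39.   46.7] rect [6.6 4.3] [88.1 91.2] 89.4
8.8 tcp jig [-11.5  50.8 122. ] F jig [-0.4  0.6  0.1]
```

View pics/t2.png

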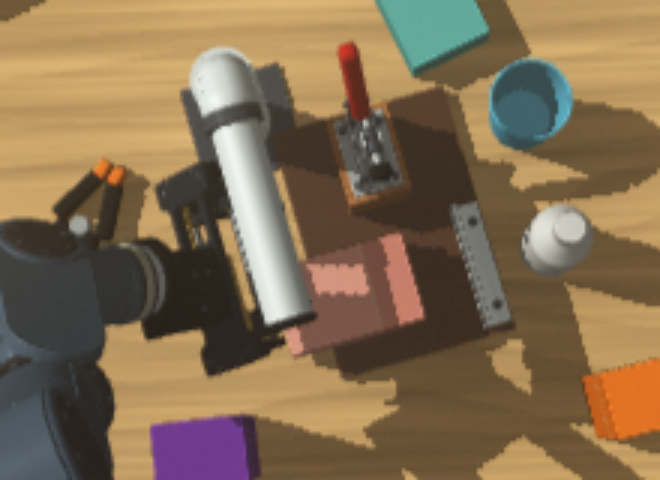

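The block has fallen onto the plate, covering crop (290–425, 235–355), and its end is short of the fence. I'll check its extent and tilt.

```bash
cat >> h.py <<'E'
def lying(d):
    W=cloud(d); hsv=cv2.cvtColor(d['color'],cv2.COLOR_BGR2HSV); H,s,V=[hsv[...,i].astype(int) for i in range(3)]
    J=toj(W)*1000
    m=((H<9)|(H>172))&(s>50)&(s<160)&(V>60)&(J[...,0]>-80)&(J[...,0]<170)&(abs(J[...,1])<80)&(J[...,2]>60)
    k,l,st,_=cv2.connectedComponentsWithStats(m.astype(np.uint8)); i=1+np.argmax(st[1:,4]); p=J[l==i]
    A=np.c_[p[:,:2],np.ones(len(p))]; print('n',len(p),'plane',np.linalg.lstsq(A,p[:,2],rcond=None)[0].round(3),'x',np.percentile(p[:,0],[.5,99.5]).round(1),'y',np.percentile(p[:,1],[.5,99.5]).round(1))
    for x0 in range(-60,160,20):
        q=p[(p[:,0]>=x0)&(p[:,0]<x0+20)]
        if len(q)>5: print(x0,len(q),'z',np.median(q[:,2]).round(1),'y',np.percentile(q[:,1],[2,98]).round(1))
    e=[]
    for y0 in range(-36,40,8):
        q=p[(p[:,1]>=y0)&(p[:,1]<y0+8)]
        if len(q)>5: e.append((y0+4,np.percentile(q[:,0],98)))
    e=np.array(e); print('far end x',np.median(e[:,1]).round(1),'yaw deg',np.degrees(np.arctan(-np.polyfit(e[:,0],e[:,1],1)[0])).round(2))
E
python3 - <<'E'
from h import *
d=cap('top'); lying(d); stat()
E
```

```text
n 1064 plane [-2.0000e-03  4.0000e-03  7.9643e+01] x [-37.2  98.4] y [-39.5  48.4]
-40 61 z 78.2 y [-39.1 -13.2]
-20 97 z 79.4 y [-38.5  43.3]
0 184 z 79.8 y [-37.6  46. ]
20 187 z 78.7 y [-38.9  45.3]
40 153 z 79.0 y [-37.4  46.3]
60 195 z 79.9 y [-38.9  46.9]
80 187 z 79.8 y [-38.5  47.2]
far end x 96.2 yaw deg -0.74
8.85 tcp jig [-11.5  50.8 122. ] F jig [ 1.1 -0.  -0.5]
```

Call:
drive_tool([
  [87, 0.2, 0, -0.2, 0, 0, 0],
  [87, 0.41, 0, -0.41, 0, 0, 0],
  [87, 0.65, 0.025, -0.17, 0, 0, 0],
  [87, 0.86, 0.025, 0.04, 0, 0, 0],
  [87, 0.86, 0.025, 0.04, 0, 0, 0],
  [87, 0.86, 0.025, 0.04, 0, 0, 0],
])

```text
time_s: 9.45
position: [0.5038, 0.1859, 0.0457]
tcp_rot: [[-0.178, 0.968, 0.176], [0.683, 0.25, -0.686], [-0.709, -0.002, -0.706]]
force: [0.8, -0.1, -0.7]
opening: 1.004
grasp_force: 0.0
```

Run:
```python
from h import *
stat(); plan([(tow([-.052,.054,.045]),tool(45)),(tow([.005,.054,.045]),tool(45)),])
```

```text
9.45 tcp jig [-80.6  53.5  45.7] F jig [ 0.3  0.7 -0.7]
[-0.164  0.004  0.173] [-0.002  0.001  0.   ] rows 0.6 jig [-52.  54.  45.]
[-0.336 -0.     0.336] [ 0.  0. -0.] rows 1.1 jig [ 5. 54. 45.]
```

Call:
drive_tool([
  [87, -0.1, 0, 0.11, 0, 0, 0],
  [87, -0.16, 0, 0.17, 0, 0, 0],
  [87, -0.19, 0, 0.2, 0, 0, 0],
  [87, -0.22, 0, 0.23, 0, 0, 0],
  [87, -0.25, 0, 0.26, 0, 0, 0],
  [87, -0.28, 0, 0.29, 0, 0, 0],
  [87, -0.3, 0, 0.31, 0, 0, 0],
])

```text
time_s: 10.15
position: [0.5172, 0.136, 0.045]
tcp_rot: [[-0.176, 0.968, 0.177], [0.684, 0.25, -0.685], [-0.707, 0.0, -0.707]]
force: [-1.1, 3.6, 1.7]
opening: 1.0
grasp_force: 1.9
```

Call:
drive_tool([
  [87, -0.03, 0, 0.03, 0, 0, 0],
  [87, -0.06, 0, 0.06, 0, 0, 0],
  [87, -0.09, 0, 0.09, 0, 0, 0],
  [87, -0.12, 0, 0.12, 0, 0, 0],
  [87, -0.15, 0, 0.15, 0, 0, 0],
  [87, -0.18, 0, 0.18, 0, 0, 0],
  [87, -0.2, 0, 0.2, 0, 0, 0],
  [87, -0.2, 0, 0.2, 0, 0, 0],
])

```text
time_s: 10.95
position: [0.5255, 0.1025, 0.0448]
tcp_rot: [[-0.177, 0.968, 0.176], [0.684, 0.249, -0.686], [-0.708, -0.001, -0.706]]
force: [-0.3, 1.8, 0.9]
opening: 0.998
grasp_force: 0.7
```

Run:
```python
from h import *
stat(); lying(cap('top'))
```

```text
10.95 tcp jig [ 5.6 53.5 44.8] F jig [-1.9  0.2  0.9]
n 895 plane [2.0000e-03 2.0000e-03 7.9006e+01] x [ 11.9 103.1] y [-39.9  48.2]
0 81 z 79.2 y [-38.5  46.4]
20 193 z 79.5 y [-39.1  46.6]
40 196 z 79.3 y [-38.9  47.2]
60 198 z 79.2 y [-39.1  46.8]
80 193 z 79.1 y [-38.4  46.1]
100 34 z 79.7 y [-37.9  46.7]
far end x 101.2 yaw deg 0.33
```

Call:
drive_tool([
  [87, -0.012, 0, 0.012, 0, 0, 0],
  [87, -0.024, 0, 0.024, 0, 0, 0],
  [87, -0.036, 0, 0.036, 0, 0, 0],
  [87, -0.036, 0, 0.036, 0, 0, 0],
])

```text
time_s: 11.4
position: [0.5271, 0.0972, 0.0448]
tcp_rot: [[-0.177, 0.968, 0.177], [0.684, 0.25, -0.685], [-0.707, -0.0, -0.707]]
force: [-0.3, 1.7, 0.4]
opening: 1.001
grasp_force: 1.2
```

Call:
drive_tool([
  [87, -0.006, 0, 0.006, 0, 0, 0],
  [87, -0.012, 0, 0.012, 0, 0, 0],
  [87, -0.012, 0, 0.012, 0, 0, 0],
])

```text
time_s: 11.7
position: [0.5276, 0.0953, 0.0448]
tcp_rot: [[-0.177, 0.968, 0.177], [0.684, 0.25, -0.685], [-0.707, 0.0, -0.707]]
force: [-1.0, 2.7, 1.3]
opening: 1.001
grasp_force: 1.5
```

Call:
drive_tool([
  [87, -0.006, 0, 0.006, 0, 0, 0],
  [87, -0.012, 0, 0.012, 0, 0, 0],
  [87, -0.018, 0, 0.018, 0, 0, 0],
  [87, -0.018, 0, 0.018, 0, 0, 0],
])

```text
time_s: 12.1
position: [0.5279, 0.0945, 0.0446]
tcp_rot: [[-0.175, 0.969, 0.177], [0.688, 0.249, -0.682], [-0.705, 0.003, -0.709]]
force: [-4.3, 11.9, 5.2]
opening: 0.999
grasp_force: 6.8
```

Run:
```python
from h import *
stat(); d=cap('top'); lying(d); cv2.imwrite('pics/t3.png',cv2.resize(d['color'][130:230,280:390],None,fx=6,fy=6,interpolation=2))
```

```text
12.1 tcp jig [13.9 53.8 44.6] F jig [-12.6  -1.1   5.2]
n 1314 plane [-2.000e-03  4.000e-03  7.943e+01] x [ 19.1 156.2] y [-39.8  48.7]
0 14 z 80.6 y [-31.  44.]
20 195 z 79.4 y [-38.  47.]
40 193 z 79.3 y [-38.2  47.4]
60 198 z 78.6 y [-39.4  47.6]
80 190 z 79.2 y [-38.5  46.3]
100 160 z 79.9 y [-38.4  46.5]
120 201 z 79.4 y [-38.5  47.5]
140 163 z 79.3 y [-39.1  47.3]
far end x 153.5 yaw deg 0.45
```

View pics/t3.png

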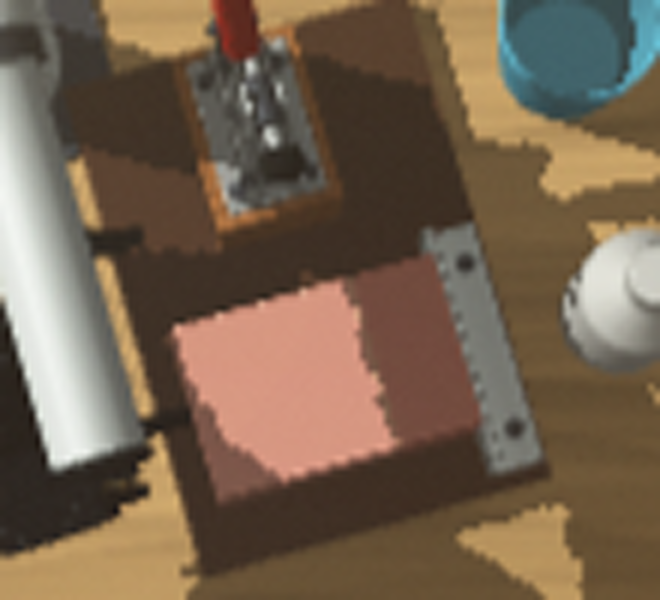

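The block's end is flush along the fence, with no gap at crop (440–485, 255–430), and its yaw is within the noise. The finger was pressing with 12.6 N. Now I'll retract.

Call:
drive_tool([
  [87, 0.2, 0, -0.2, 0, 0, 0],
  [87, 0.5, 0, -0.5, 0, 0, 0],
  [87, 0.83, 0, -0.83, 0, 0, 0],
  [87, 0.83, 0, -0.83, 0, 0, 0],
  [87, 0.83, 0, -0.83, 0, 0, 0],
])

```text
time_s: 12.65
position: [0.493, 0.23, 0.0447]
tcp_rot: [[-0.179, 0.967, 0.179], [0.683, 0.253, -0.685], [-0.708, 0.0, -0.706]]
force: [-0.6, -0.8, 0.3]
opening: 0.998
grasp_force: 0.0
```

Call:
drive_tool([
  [87, -0.9, 0, -1, 0, 0, 0],
  [87, -0.9, 0, -1, 0, 0, 0],
  [87, -0.9, 0, -1, 0, 0, 0],
  [87, -0.9, 0, -1, 0, 0, 0],
  [87, -0.9, 0, -1, 0, 0, 0],
])

```text
time_s: 13.15
position: [0.492, 0.2357, 0.2082]
tcp_rot: [[-0.172, 0.969, 0.178], [0.686, 0.248, -0.684], [-0.707, 0.004, -0.707]]
force: [-0.0, 0.2, 0.2]
opening: 0.999
grasp_force: 0.0
```

Call:
drive_tool([
  [0, -0.9, 0, -1, 0, 0, 0],
  [0, -0.9, 0, -1, 0, 0, 0],
  [0, -0.9, 0, -1, 0, 0, 0],
  [0, -0.9, 0, -1, 0, 0, 0],
  [0, -0.9, 0, -1, 0, 0, 0],
])

```text
time_s: 13.65
position: [0.4893, 0.2447, 0.3673]
tcp_rot: [[-0.175, 0.969, 0.177], [0.685, 0.249, -0.685], [-0.707, 0.001, -0.707]]
force: [0.2, -1.1, -0.2]
opening: 0.631
grasp_force: 0.0
```

Run:
```python
from h import *
stat(); print(read_state()['joint_positions'].round(1)); lying(cap('top'))
plan([(tow([-.09,.054,.40]),tool(0)),(tow([.089,.158,.40]),tool(0)),(tow([.089,.158,.240]),tool(0))])
```

```text
13.65 tcp jig [-141.1   54.3  367.3] F jig [ 1.1 -0.1 -0.2]
[ 36.   27.4  77.8 -41.2  93.8  26. ]
n 1296 plane [-4.0000e-03  9.0000e-03  7.9486e+01] x [ 19.5 156.1] y [-39.9  48.3]
0 12 z 80.1 y [-36.6  37. ]
20 191 z 79.3 y [-38.7  46. ]
40 196 z 79.3 y [-39.2  47.1]
60 194 z 79.6 y [-38.2  46.5]
80 194 z 79.4 y [-38.7  47.1]
100 155 z 79.0 y [-39.4  46.2]
120 196 z 79.2 y [-38.9  47.2]
140 158 z 78.8 y [-38.2  45.7]
far end x 154.1 yaw deg 0.81
[-0.505  0.005  0.097] [-0.003  0.524 -0.001] rows 5.2 jig [-90.  54. 400.]
[-0.746  0.433  0.   ] [-0.  0.  0.] rows 2.1 jig [ -0. 106. 400.]
[-0.746  0.433  0.   ] [-0.  0. -0.] rows 2.1 jig [ 89. 158. 400.]
[-0.    -0.     0.667] [ 0. -0.  0.] rows 1.6 jig [ 89. 158. 320.]
[0.    0.    0.667] [ 0. -0.  0.] rows 1.6 jig [ 89. 158. 240.]
```

Call:
drive_tool([
  [0, -0.5, 0, 0.1, 0, 0.524, 0],
  [0, -0.5, 0, 0.1, 0, 0.524, 0],
  [0, -0.5, 0, 0.1, 0, 0.524, 0],
  [0, -0.5, 0, 0.1, 0, 0.524, 0],
  [0, -0.5, 0, 0.1, 0, 0.524, 0],
  [0, -0.5, 0, 0.1, 0, 0.524, 0],
  [0, -0.5, 0, 0.1, 0, 0.524, 0],
  [0, -0.5, 0, 0.1, 0, 0.524, 0],
])

```text
time_s: 14.5
position: [0.5007, 0.1955, 0.3982]
tcp_rot: [[-0.248, 0.969, -0.006], [0.969, 0.248, -0.001], [-0.0, -0.006, -1.0]]
force: [-0.7, 0.1, -0.8]
opening: 0.004
grasp_force: 0.0
```

Call:
drive_tool([
  [0, -0.75, 0.43, 0, 0, 0, 0],
  [0, -0.75, 0.43, 0, 0, 0, 0],
  [0, -0.75, 0.43, 0, 0, 0, 0],
  [0, -0.75, 0.43, 0, 0, 0, 0],
])

```text
time_s: 14.9
position: [0.5739, 0.122, 0.399]
tcp_rot: [[-0.249, 0.968, -0.004], [0.968, 0.249, -0.0], [0.001, -0.004, -1.0]]
force: [-0.7, 0.3, -0.1]
opening: 0.005
grasp_force: 0.0
```

Call:
drive_tool([
  [0, -0.75, 0.43, 0, 0, 0, 0],
  [0, -0.75, 0.43, 0, 0, 0, 0],
  [0, -0.75, 0.43, 0, 0, 0, 0],
  [0, -0.75, 0.43, 0, 0, 0, 0],
])

```text
time_s: 15.3
position: [0.6459, 0.0486, 0.3997]
tcp_rot: [[-0.25, 0.968, -0.003], [0.968, 0.25, 0.001], [0.002, -0.003, -1.0]]
force: [-0.3, 0.8, 0.1]
opening: 0.009
grasp_force: 0.0
```

Run:
```python
from h import *
stat(); s=read_state(); print((RJ.T@s['tcp_rot']).round(3), s['opening'])
plan([(tow([.089,.158,.240]),tool(0))])
d=cap('side'); J=toj(cloud(d))*1000; hsv=cv2.cvtColor(d['color'],cv2.COLOR_BGR2HSV); m=((hsv[...,0]<6)|(hsv[...,0]>174))&(hsv[...,1]>170)&(J[...,0]>40)&(J[...,0]<140)&(J[...,1]>120)
p=J[m]; print(len(p),np.percentile(p,[2,50,98],axis=0).round(0) if len(p) else '')
```

```text
15.3 tcp jig [ 88.1 156.5 399.7] F jig [-0.9 -0.1  0.1]
[[-1.     0.002 -0.002]
 [ 0.002  1.    -0.003]
 [ 0.002 -0.003 -1.   ]] 0.008519482984698224
[-0.005  0.008  0.665] [-0.001 -0.001 -0.001] rows 1.6 jig [ 89. 157. 320.]
[-0.004  0.007  0.665] [-0.001 -0.001 -0.001] rows 1.6 jig [ 89. 158. 240.]
0
```

Descend, then trace the handle path (tool y is jig y, tool z is down).

Call:
drive_tool([
  [0, 0, 0.01, 0.66, 0, 0, 0],
  [0, 0, 0.01, 0.66, 0, 0, 0],
  [0, 0, 0.01, 0.66, 0, 0, 0],
])

```text
time_s: 15.65
position: [0.643, 0.0506, 0.3172]
tcp_rot: [[-0.252, 0.968, -0.012], [0.968, 0.252, 0.002], [0.004, -0.011, -1.0]]
force: [0.1, -0.4, -0.8]
opening: 0.006
grasp_force: 0.0
```

Call:
drive_tool([
  [0, 0, 0, 0.3, 0, 0, 0],
  [0, 0, 0, 0.5, 0, 0, 0],
  [0, 0, 0, 0.66, 0, 0, 0],
  [0, 0, 0, 0.66, 0, 0, 0],
  [0, 0, 0, 0.66, 0, 0, 0],
])

```text
time_s: 16.15
position: [0.6482, 0.0489, 0.2448]
tcp_rot: [[-0.251, 0.968, 0.003], [0.968, 0.251, -0.0], [-0.001, 0.002, -1.0]]
force: [-0.1, -0.1, 0.6]
opening: 0.004
grasp_force: 0.0
```

Run:
```python
from h import *
stat(); d=cap('top'); c=d['color'][90:190,270:380]; cv2.imwrite('pics/t4.png',cv2.resize(c,None,fx=5,fy=5,interpolation=2))
s=cap('side'); cv2.imwrite('pics/s4.png',cv2.resize(s['color'][80:260,240:400],None,fx=3,fy=3)); cv2.imwrite('pics/m4.png',np.hstack([cv2.resize(c,(380,400)),cv2.resize(s['color'][90:250,240:400],(400,400))]))
```

```text
16.15 tcp jig [ 88.3 158.8 244.8] F jig [ 0.  -0.1  0.6]
```

View pics/m4.png

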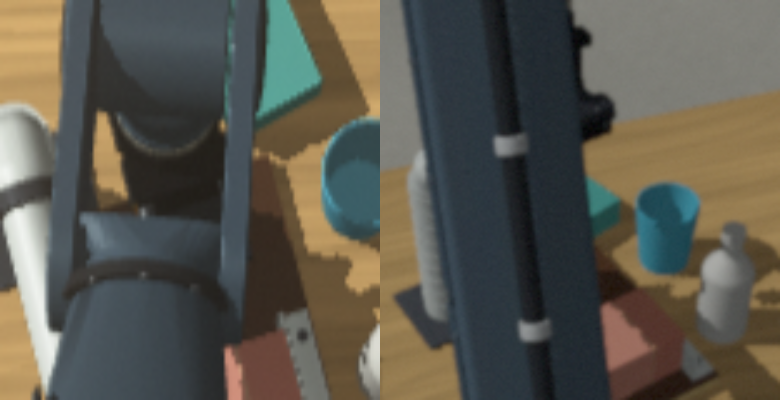

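Both views of the handle are hidden by the arm, but pipe, cup and offcut are undisturbed. I'll go by force and position, slowly.

Call:
drive_tool([
  [0, 0, 0.04, 0.06, 0, 0, 0],
  [0, 0, 0.09, 0.075, 0, 0, 0],
  [0, 0, 0.115, 0.085, 0, 0, 0],
  [0, 0, 0.14, 0.09, 0, 0, 0],
  [0, 0, 0.165, 0.095, 0, 0, 0],
  [0, 0, 0.185, 0.1, 0, 0, 0],
  [0, 0, 0.185, 0.1, 0, 0, 0],
])

```text
time_s: 16.95
position: [0.6696, 0.0535, 0.2307]
tcp_rot: [[-0.25, 0.968, 0.001], [0.968, 0.25, -0.0], [-0.0, 0.001, -1.0]]
force: [-1.0, -0.4, 1.6]
opening: 0.007
grasp_force: 0.5
```

Run:
```python
from h import *
stat()
```

```text
16.95 tcp jig [ 89.3 180.6 230.7] F jig [ 0.1 -1.1  1.6]
```

Call:
drive_tool([
  [0, 0, 0.05, 0.012, 0, 0, 0],
  [0, 0, 0.1, 0.025, 0, 0, 0],
  [0, 0, 0.14, 0.045, 0, 0, 0],
  [0, 0, 0.185, 0.065, 0, 0, 0],
  [0, 0, 0.2, 0.09, 0, 0, 0],
  [0, 0, 0.21, 0.11, 0, 0, 0],
  [0, 0, 0.21, 0.11, 0, 0, 0],
])

```text
time_s: 17.65
position: [0.6954, 0.0601, 0.2182]
tcp_rot: [[-0.25, 0.968, 0.004], [0.968, 0.25, 0.0], [-0.001, 0.004, -1.0]]
force: [0.4, -0.8, 1.7]
opening: 0.005
grasp_force: 0.9
```

Run:
```python
from h import *
stat(); d=cap('side'); J=toj(cloud(d))*1000; hsv=cv2.cvtColor(d['color'],cv2.COLOR_BGR2HSV)
for d in (d,cap('top')):
    J=toj(cloud(d))*1000; hsv=cv2.cvtColor(d['color'],cv2.COLOR_BGR2HSV); m=((hsv[...,0]<6)|(hsv[...,0]>174))&(hsv[...,1]>170)&(J[...,0]>40)&(J[...,0]<140)&(J[...,1]>120); p=J[m]; print(len(p),np.percentile(p,[2,50,98],axis=0).round(0) if len(p) else '')
```

```text
17.65 tcp jig [ 89.4 207.2 218.2] F jig [0.9 0.2 1.7]
0 
0
```

Call:
drive_tool([
  [0, 0, 0, 0.04, 0, 0, 0],
  [0, 0, -0.01, 0.08, 0, 0, 0],
  [0, 0, -0.02, 0.12, 0, 0, 0],
  [0, 0, -0.03, 0.16, 0, 0, 0],
  [0, 0, -0.03, 0.2, 0, 0, 0],
  [0, 0, -0.03, 0.2, 0, 0, 0],
])

```text
time_s: 18.35
position: [0.6893, 0.059, 0.1919]
tcp_rot: [[-0.25, 0.968, -0.003], [0.968, 0.25, 0.0], [0.001, -0.002, -1.0]]
force: [-0.0, -0.2, -0.3]
opening: 0.006
grasp_force: 0.0
```

Call:
drive_tool([
  [0, 0, 0, 0.03, 0, 0, 0],
  [0, 0, 0, 0.06, 0, 0, 0],
  [0, 0, 0, 0.09, 0, 0, 0],
  [0, 0, 0, 0.12, 0, 0, 0],
  [0, 0, 0.01, 0.12, 0, 0, 0],
])

```text
time_s: 18.85
position: [0.6907, 0.0591, 0.1786]
tcp_rot: [[-0.25, 0.968, -0.001], [0.968, 0.25, -0.0], [0.0, -0.001, -1.0]]
force: [-0.2, -0.4, -0.2]
opening: -0.001
grasp_force: 0.1
```

Call:
drive_tool([
  [0, 0, 0, 0.03, 0, 0, 0],
  [0, 0, 0, 0.06, 0, 0, 0],
  [0, 0, 0, 0.09, 0, 0, 0],
  [0, 0, 0.01, 0.12, 0, 0, 0],
  [0, 0, 0.01, 0.12, 0, 0, 0],
])

```text
time_s: 19.35
position: [0.6916, 0.0595, 0.1635]
tcp_rot: [[-0.25, 0.968, -0.002], [0.968, 0.25, 0.0], [0.001, -0.002, -1.0]]
force: [0.3, 1.0, 0.5]
opening: 0.008
grasp_force: 0.0
```

Call:
drive_tool([
  [0, 0, 0.02, 0.02, 0, 0, 0],
  [0, 0, 0.02, 0.04, 0, 0, 0],
  [0, 0, 0.02, 0.05, 0, 0, 0],
  [0, 0, 0.02, 0.05, 0, 0, 0],
])

```text
time_s: 19.75
position: [0.6944, 0.0601, 0.1584]
tcp_rot: [[-0.25, 0.968, -0.001], [0.968, 0.25, -0.0], [0.0, -0.001, -1.0]]
force: [0.2, 0.0, 0.0]
opening: 0.005
grasp_force: 0.0
```

Run:
```python
from h import *
stat()
for n in('side','top'):
    d=cap(n); J=toj(cloud(d))*1000; hsv=cv2.cvtColor(d['color'],cv2.COLOR_BGR2HSV); m=((hsv[...,0]<6)|(hsv[...,0]>174))&(hsv[...,1]>150)&(J[...,0]>30)&(J[...,0]<150)&(J[...,1]>100)&(J[...,1]<300); p=J[m]; print(len(p),np.percentile(p,[2,50,98],axis=0).round(0) if len(p) else '')
```

```text
19.75 tcp jig [ 89.2 206.3 158.4] F jig [0.  0.2 0. ]
0 
0
```

Call:
drive_tool([
  [0, 0, 0, 0.012, 0, 0, 0],
  [0, 0, 0, 0.025, 0, 0, 0],
  [0, 0, 0, 0.025, 0, 0, 0],
])

```text
time_s: 20.15
position: [0.6952, 0.0601, 0.1571]
tcp_rot: [[-0.25, 0.968, 0.002], [0.968, 0.25, -0.0], [-0.0, 0.002, -1.0]]
force: [-0.2, -0.0, 5.6]
opening: 0.005
grasp_force: 2.5
```

Call:
drive_tool([
  [0, 0, 0, 0.012, 0, 0, 0],
  [0, 0, 0, 0.02, 0, 0, 0],
  [0, 0, 0, 0.02, 0, 0, 0],
])

```text
time_s: 20.45
position: [0.6955, 0.0602, 0.1562]
tcp_rot: [[-0.25, 0.968, 0.003], [0.968, 0.25, -0.0], [-0.001, 0.003, -1.0]]
force: [-2.8, 0.6, 10.0]
opening: 0.01
grasp_force: 4.9
```

Stiff contact, 10 N over about 1 mm. That fits the locked stop. Raise and look.

Call:
drive_tool([
  [0, 0, 0, -0.3, 0, 0, 0],
  [0, 0, 0, -0.7, 0, 0, 0],
  [0, 0, 0, -1, 0, 0, 0],
  [0, 0, 0, -1, 0, 0, 0],
])

```text
time_s: 20.85
position: [0.6984, 0.0599, 0.2809]
tcp_rot: [[-0.25, 0.968, 0.014], [0.968, 0.25, -0.001], [-0.004, 0.013, -1.0]]
force: [0.2, -0.2, 0.3]
opening: 0.004
grasp_force: 0.0
```

Call:
drive_tool([
  [0, 0, 0, -1, 0, 0, 0],
  [0, 0, 0, -1, 0, 0, 0],
  [0, 0, 0, -1, 0, 0, 0],
  [0, 0, 0, -1, 0, 0, 0],
])

```text
time_s: 21.25
position: [0.6961, 0.06, 0.3976]
tcp_rot: [[-0.25, 0.968, 0.008], [0.968, 0.25, -0.001], [-0.003, 0.008, -1.0]]
force: [0.8, -0.4, 0.7]
opening: 0.003
grasp_force: 0.0
```

Call:
drive_tool([
  [0, -1, -1, 0, 0, 0, 0],
  [0, -1, -1, 0, 0, 0, 0],
  [0, -1, -1, 0, 0, 0, 0],
  [0, -1, -1, 0, 0, 0, 0],
  [0, -1, -1, 0, 0, 0, 0],
])

```text
time_s: 21.75
position: [0.6061, -0.0884, 0.3908]
tcp_rot: [[-0.246, 0.969, -0.005], [0.969, 0.246, 0.001], [0.002, -0.005, -1.0]]
force: [0.1, 0.4, 0.0]
opening: 0.003
grasp_force: 0.0
```

Call:
drive_tool([
  [0, -1, -0.8, 0, 0, 0, 0],
  [0, -1, -0.8, 0, 0, 0, 0],
  [0, -1, -0.8, 0, 0, 0, 0],
  [0, -1, -0.8, 0, 0, 0, 0],
  [0, -1, -0.8, 0, 0, 0, 0],
])

```text
time_s: 22.25
position: [0.5452, -0.2263, 0.3915]
tcp_rot: [[-0.248, 0.969, -0.002], [0.969, 0.248, 0.003], [0.003, -0.001, -1.0]]
force: [-0.1, 1.1, -0.1]
opening: 0.002
grasp_force: 0.0
```

Call:
drive_tool([
  [0, -1, 0, 0, 0, 0, 0],
  [0, -1, 0, 0, 0, 0, 0],
  [0, -1, 0, 0, 0, 0, 0],
  [0, -1, 0, 0, 0, 0, 0],
  [0, -1, 0, 0, 0, 0, 0],
])

```text
time_s: 22.75
position: [0.5763, -0.3401, 0.392]
tcp_rot: [[-0.252, 0.968, -0.001], [0.968, 0.252, 0.003], [0.003, -0.001, -1.0]]
force: [-0.2, 0.8, 0.1]
opening: 0.006
grasp_force: 0.0
```

Run:
```python
from h import *
stat(); d=cap('top'); lying(d); s=cap('side')
for q in(s,d):
    J=toj(cloud(q))*1000; hsv=cv2.cvtColor(q['color'],cv2.COLOR_BGR2HSV); m=((hsv[...,0]<6)|(hsv[...,0]>174))&(hsv[...,1]>150)&(J[...,0]>30)&(J[...,0]<150)&(J[...,1]>100)&(J[...,1]<300); p=J[m]; print(len(p),np.percentile(p,[2,50,98],axis=0).round(0) if len(p) else '', np.polyfit(p[:,1],p[:,2],1) if len(p)>9 else '')
    mt=(J[...,0]>75)&(J[...,0]<105)&(J[...,1]<150)&(J[...,1]>-20)&(J[...,2]>90)&(hsv[...,1]<90); p=J[mt]; print('bar',len(p),np.percentile(p,[2,50,98],axis=0).round(0) if len(p) else '')
cv2.imwrite('pics/m5.png',np.hstack([cv2.resize(d['color'][90:230,250:400],(400,373)),cv2.resize(s['color'][110:250,240:390],(400,373))]))
```

```text
22.75 tcp jig [446.7  -8.9 392. ] F jig [-0.8  0.   0.1]
n 833 plane [1.6000e-02 1.4000e-02 7.8532e+01] x [ 18.8 110.1] y [-40.1  48.2]
0 14 z 80.0 y [-36.1  36.5]
20 193 z 79.0 y [-39.1  45.4]
40 195 z 79.2 y [-39.5  46.7]
60 197 z 78.9 y [-39.1  47.8]
80 138 z 79.9 y [-39.2  44.9]
100 96 z 78.6 y [-39.6  46.4]
far end x 108.3 yaw deg 0.17
113 [[ 82. 153. 146.]
 [ 86. 192. 156.]
 [ 94. 240. 161.]] [-1.89558190e-02  1.58849368e+02]
bar 108 [[ 77. 109. 109.]
 [ 86. 130. 142.]
 [ 96. 150. 160.]]
171 [[ 82. 155. 150.]
 [ 89. 202. 156.]
 [ 97. 247. 163.]] [-3.09625584e-02  1.62565590e+02]
bar 261 [[ 76.  -0.  94.]
 [ 87. 100. 122.]
 [103. 148. 159.]]
```

View pics/m5.png

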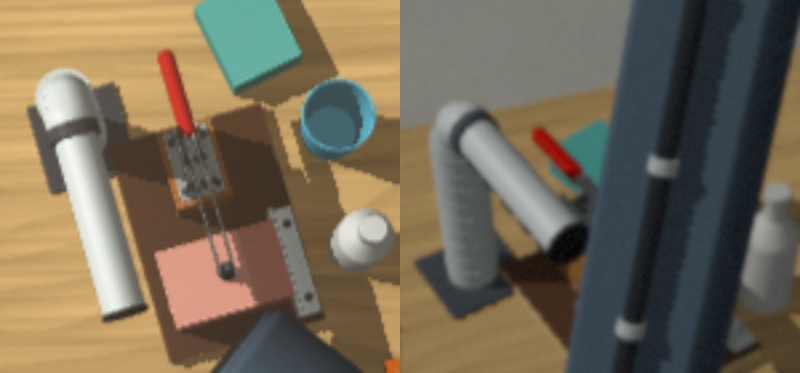

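The handle is level (its slope reads −1° to −2°, within the measuring noise). The bar lies over the block with the pad at left-crop (226,268), the block is flush at the fence, and the neighbours are unmoved.

```bash
python3 -c "
from rig import order
print(order.hand_in())"
```

```text
the job is handed in; nothing more can be done
None
```

I tipped the pink block onto the plate, pushed it flush against the fence and swung the clamp handle down to its stop with the pad on the block. The last pictures show the bystanders in place, and I handed the job in at about 23 s; no verdict came back.

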